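Stack support, spacer and keyed clamp ring on the bench post

ROBOT

A 6-joint arm with a two-finger parallel gripper is mounted at the origin on a cart in front of the work surface, level with it; the furniture and walls round the work are solid. World frame = base frame: x ahead of the robot, y to its left, z up, the work surface at z = 0. Lengths are in m, angles in rad, forces in N, time in s.
With the tool pointing down it reaches from about 0.35 to 0.85 m from the base axis. Payload 8.1 kg.
Tool frame: the origin (TCP) lies midway between the tips of the shut fingers; the grasp point (between the pads) lies 19 mm behind it (manip.pinch_z is the distance from the TCP to the grasp point, in m); x points along the fingers, z is the direction in which the jaws open and shut, and the axes are right-handed (so a half turn about x gives the same grasp; the last joint's range is limited). The gripper opens to 93 mm and grips with 3 to 60 N. Pads are 15 mm wide; open, the fingers measure 128 mm over their backs; the gripper's body (75 mm by 188 mm) begins 65 mm behind the grasp point.
Start: joints at [-1.324, 0.13, 1.488, -0, 1.523, -0.085], TCP at [0.195, -0.567, 0.219] pointing down, gripper open.
Joint ranges: [-2.96, 2.96], [-0.89, 2.26], [0.02, 2.5], [-1.34, 4.48], [0, 2.73], [-2.66, 2.66]. Speed limits (rad/s): [2.39, 2.39, 2.79, 3.14, 3.14, 3.14].

INTERFACE

Orientations are given as [roll, pitch, yaw] about the fixed x, y, z axes, in that order (R = Rz(yaw) Ry(pitch) Rx(roll)).
In Python, from cell import manip, grab_frame, calibration, spotter gives the robot as it stands. The module is installed in compiled form; this text tells all that it offers.
- The arm moves only by the shell command python3 -m jog 'ROWS' [FORCE]. ROWS is JSON, a list of rows, each an object with "jaw": the closure, from -1 (fully open) to 1 (shut); "travel": the shift along the tool's x, y, z in m, a list of three; "delta_rot": the turn, a rotation vector about the tool's x, y, z in rad, a list of three. A call has exactly 8 rows; each row shifts and turns the commanded pose from where the row before left it, along the tool's axes as they then stand; what a row does not reach is not made up. A row lasts 1/10 s, in which the tool goes at most 50 mm and 8.59 degrees, less where a joint would pass 70% of its speed; a pose out of reach is approached as far as the arm can. A call with a gripper value outside its range is refused whole. The fingers move at their own pace and stop on an object; FORCE is the grip in N (left out, the last holds). Time passes only in rows, so rows that do not move let the fingers close, or fill a call up. It gives the time, the measured TCP pose, the force and the opening at its end, in the units of the state.
- manip.observe(): the state, without advancing time (a new reading comes with each control period).
- grab_frame(name): name is "scene" or "top"; returns the picture (480x640x3 uint8, red, green, blue); there is no depth.
- calibration(name): a dict with "fx", "fy", "cx", "cy" (pixels), "R" (3x3) and "t" (3): a world point X has camera coordinates R X + t. Camera axes: x right, y down, z forward; pixel columns grow to the right and rows downward; lengths in m; the calibration is good to about 2 mm. A picture is of the moment at which its call begins. calibration takes no time and is no camera call.
- manip.close_job(): hands the job in, once; it reports no verdict.
Trained networks look in the newest picture that a camera, given by its name, has taken for a name from the list of things; names that differ only in an ending like _2 or _b are one class to them, and where a whole thing is asked for, a point or a joint stands for the part that bears it (a point fixed in the world has none). Each returns a list of dicts, best first, with "confidence" (0 to 1); they miss things now and then, are a little off and sometimes report something else, mostly with a low value. They report only what shows in the picture. A call takes as long as a camera call. They do not tell look-alikes from the thing itself.
- spotter.silhouettes(thing, camera): "pixels" (480x640 bool, what is visible of it) and "point" ([row, column] in pixels, amid what is visible of it).
- spotter.landmark_of(thing, camera): "point" ([row, column] in pixels: a listed point, or the origin of a listed thing).
The state is a dict: "time": time; "qpos": joint angles; "qvel": joint speeds; "joint_torque": joint torques, N m; "ee_pos": TCP position; "eef_rot": TCP orientation; "force": force on the tool from outside, world axes, zero at the start; "moment": the same for the moment, N m; "grip_width": finger opening in m.
Only numpy, scipy, OpenCV 4.12 (cv2) and the standard library are available. Lean on these libraries where they do the work, as an engineer would, in place of code of your own. Each camera call takes 0.05 s, during which the arm holds its last target. There are 200 camera calls.

TASK

Build up the clamp stack on the upright post of the small bench stand: first the flanged support, flange down, then the plain spacer tube, and last the slotted clamp ring with its two ears up. Press the clamp ring down only gently, feeling with a small turn this way and that, until its slots find the two lugs on the post and it drops fully home, flat on the spacer. Never push hard on the stand or what is on it, leave the other things on the table where they are, and let go at the end.

Things in the scene. Friction and masses are not known exactly. Their poses are not given: they have to be found in the camera images.
- stand: Fixed bench stand: dark steel plate 110 (x) x 90 (y) x 8 mm high with bolt heads (4 mm high) near its corners and a bright steel post, 24 mm in diameter, upright in its middle. Origin on the post's axis at the underside of the plate, on the table; z up. The post is clamped firmly and does not turn.
- shoulder (a point): On the post's axis at its bevelled shoulder, 38 mm above the stand's origin; axes as the stand's. On the shoulder stand two opposite lugs, 6 mm wide, 10 mm high (to 48 mm), reaching out to 11.5 mm from the axis. The line through the lugs lies anywhere within 0.6 rad either way of the stand's x axis; this angle is not reported: it must be seen or felt.
- pilot_top (a point): Top of the post, on its axis, 60 mm above the stand's origin: the end of a round pilot 11 mm in diameter that rises from the shoulder between the lugs; its last 4 mm are a cone.
- support_mid (a point): Flanged support, steel, lying flange down: flange 60 mm in diameter, 5 mm thick; above it a round hub 40 mm in diameter, 9 mm high (14 mm in all); plain bore 28 mm in diameter right through. This point is on its axis, 7 mm above its underside; z along the axis, towards the hub. Seated on the plate the point is 15 mm above the stand's origin.
- spacer_mid (a point): Plain spacer tube, aluminium, standing on end: 36 mm outside diameter, 28 mm bore, 18 mm high. This point is its centre, 9 mm above its underside; z along its axis. Seated on the support the point is 31 mm above the stand's origin.
- clamp_mid (a point): Slotted clamp ring, steel, ears up: disc 54 mm in diameter, 8 mm thick; two upright ears, 28 mm long (along x), up to 24 mm above the underside, outer faces 41 mm apart (facing +y and -y), to be gripped across them. Point on the axis, 12 mm above the underside, z up. On top of the lugs the point is 60 mm above the stand's origin, fully home on the spacer 52 mm.
- clamp_slots (a point): Centre of the clamp ring's underside; axes as the ring's. Through the disc goes a 14 mm square hole with two opposite slots, 9 mm wide, along x, reaching out to 14 mm from the centre. The ring drops over the lugs when the slots point along them within about 0.12 rad, either way round.
- ball_joint_d: Black forged ball joint with a bright stud, about 114 x 176 mm on the table, 110 mm high; a bystander; origin at the centre of its underside
- paint_jar: Small black paint jar with a white ribbed cap, 56 mm across, 66 mm high; a bystander; origin at the centre of its underside
- boot_0: Black ribbed rubber dust boot, 45 mm across, 22 mm high, nearer the robot than the stand; a bystander; origin at the centre of its underside
- boot_1: Black ribbed rubber dust boot, 45 mm across, 22 mm high, beyond the stand; a bystander; origin at the centre of its underside
- tape_roll: Roll of brown paper tape, 89 mm across, 19 mm high, lying flat; a bystander; origin at the centre of its underside
- grease_tube: Half-squeezed white grease tube with a red cap, 57 x 150 mm, 40 mm high; a bystander; origin at the centre of its underside
- hex_key: Black L-shaped hex key, 33 x 102 mm, 5 mm high; a bystander; origin at the centre of its underside
Not all that is in view belongs to the job. Leave any purple look-alike of the part that bears clamp_mid alone.

How it is judged:
On the way, in this order (a step that is already met when the one before it is completed fails the run):
1. the support lies flat on the stand's plate, round the post, flange down (z of support_mid in the frame of stand between 0.013 and 0.017 m and horizontal distance between support_mid and stand below 0.004 m and angle between support_mid's own z axis and vertical below 0.12 rad), for 0.2 s.
2. the spacer sits on the seated support (all of step 1 and z of spacer_mid in the frame of stand between 0.029 and 0.033 m and horizontal distance between spacer_mid and stand below 0.004 m), for 0.2 s.
3. the clamp ring has dropped over the lugs onto the spacer (all of step 2 and z of clamp_mid in the frame of stand between 0.05 and 0.054 m and horizontal distance between clamp_mid and stand below 0.004 m and angle between clamp_mid's own z axis and vertical below 0.12 rad), for 0.2 s.
At the end, for the whole second after the job is handed in: Support, spacer and clamp ring are all round the post in that order from below, each within 2 mm of its seated height and 4 mm of the post's axis, support flange down and clamp ring ears up (within 0.12 rad of level), and released (all of step 3); the robot touches nothing.
It fails at once if the stand or its post is pushed with more than 60 N (contact force between stand and anything else above 60 N).
It fails at once if a bystander is shifted by more than 30 mm (distance of any of ball_joint_d, paint_jar, boot_0, boot_1, tape_roll, grease_tube, hex_key from where it was at the start of the episode above 0.03 m).
It also fails if it takes over 72 s, if anything falls off the work surface, if the arm or the gripper's body presses on something with over 40 N, if the wrist force passes 120 N, or if a joint passes its speed limit or range.

## Working session

There is one attempt and no reset: what is moved stays moved. The work goes in short steps, Python scripts to look and compute and a shell command to move; the robot and the scene stay as the last step left them, time stands still between calls to the robot, and variables do not carry over. Pictures are saved under pics/ and viewed, about 8 in all and at most 12, crops included, and the job is handed in when it is done.

```bash
mkdir -p pics
cat > h.py <<'E'
import numpy as np, cv2
from cell import manip, grab_frame, calibration, spotter
def ray(cam,p):
    c=calibration(cam);R=np.array(c["R"]);t=np.array(c["t"])
    d=R.T@np.array([(p[1]-c["cx"])/c["fx"],(p[0]-c["cy"])/c["fy"],1.]);return -R.T@t,d
def at_z(cam,p,z):
    o,d=ray(cam,p);return o+d*(z-o[2])/d[2]
def proj(cam,X):
    c=calibration(cam);q=np.array(c["R"])@np.array(X)+np.array(c["t"])
    return [c["fy"]*q[1]/q[2]+c["cy"],c["fx"]*q[0]/q[2]+c["cx"]]
def save(cam,name):
    f=grab_frame(cam);cv2.imwrite("pics/"+name,f[:,:,::-1]);return f
E
python3 - <<'E'
from h import *
s=manip.observe();print({k:np.round(v,3).tolist() for k,v in s.items()},manip.pinch_z)
a=save("scene","s0.png");b=save("top","t0.png")
for c in("scene","top"):
    k=calibration(c);print(c,np.round(-np.array(k["R"]).T@k["t"],3),k["fx"])
    for n,z in(("support_mid",.007),("spacer_mid",.009),("clamp_mid",.012),("clamp_slots",0),("pilot_top",.06),("shoulder",.038),("stand",0)):
        for r in spotter.landmark_of(n,c)[:3]:print(c,n,np.round(r["point"]),round(r["confidence"],2),np.round(at_z(c,r["point"],z),3))
E
```

```text
{'time': 0.0, 'qpos': [-1.324, 0.131, 1.489, -0.0, 1.523, -0.085], 'qvel': [0.0, 0.001, -0.002, -0.002, 0.002, -0.001], 'joint_torque': [0.001, -55.984, -49.176, 0.077, 0.035, -0.0], 'ee_pos': [0.195, -0.567, 0.218], 'eef_rot': [3.069, 1.569, 1.83], 'force': [-0.192, -0.21, 0.135], 'moment': [0.045, 0.019, 0.022], 'grip_width': 0.093} 0.0188
scene [ 0.104 -0.495  0.517] 444.6451687148228
scene support_mid [221. 256.] 0.68 [0.59  0.343 0.007]
scene spacer_mid [373. 413.] 0.69 [ 0.507 -0.221  0.009]
scene spacer_mid [225. 329.] 0.4 [0.709 0.211 0.009]
scene clamp_mid [262. 261.] 0.96 [0.495 0.175 0.012]
scene clamp_mid [236. 285.] 0.77 [0.597 0.232 0.012]
scene clamp_mid [308. 215.] 0.67 [0.35  0.104 0.012]
scene clamp_slots [268. 262.] 0.92 [0.494 0.172 0.   ]
scene clamp_slots [316. 316.] 0.56 [ 0.485 -0.017  0.   ]
scene clamp_slots [242. 282.] 0.53 [0.586 0.231 0.   ]
scene pilot_top [289. 320.] 0.85 [ 0.489 -0.023  0.06 ]
scene shoulder [300. 313.] 0.58 [ 0.478 -0.018  0.038]
scene stand [320. 315.] 0.58 [ 0.476 -0.027  0.   ]
top [0.481 0.059 1.08 ] 471.79241448192323
top support_mid [221. 192.] 0.92 [0.58  0.348 0.007]
top spacer_mid [252. 440.] 0.59 [ 0.519 -0.217  0.009]
top clamp_mid [259. 265.] 0.9 [0.496 0.179 0.012]
top clamp_mid [216. 242.] 0.85 [0.593 0.233 0.012]
top clamp_mid [268. 357.] 0.16 [ 0.48  -0.029  0.012]
top clamp_slots [218. 247.] 0.86 [0.589 0.225 0.   ]
top clamp_slots [186. 283.] 0.74 [0.665 0.143 0.   ]
top clamp_slots [257. 264.] 0.54 [0.502 0.183 0.   ]
top pilot_top [268. 359.] 0.95 [ 0.478 -0.029  0.06 ]
top shoulder [264. 361.] 0.61 [ 0.488 -0.035  0.038]
top stand [269. 356.] 0.8 [ 0.477 -0.028  0.   ]
```

View pics/t0.png

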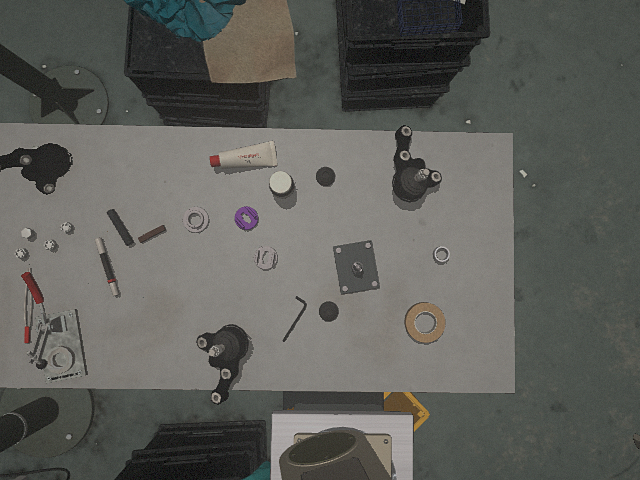

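View pics/s0.png

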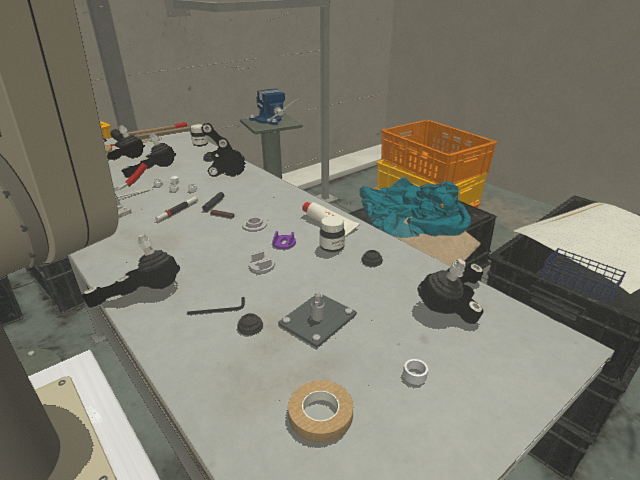

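The top view shows, as (col,row): support (195,220), spacer (441,255), silver clamp ring (265,258), stand (358,267). The purple look-alike at (246,218) is a ring with ears, so it could be taken for the clamp. The tape roll (425,323) is ring-shaped too, and so is the clutter at lower left. I choose the silver ring. Next come close crops and silhouette fits.

Run:
```python
from h import *
fs={c:grab_frame(c) for c in("top","scene")}
def crop(c,r,q,h):
    x=fs[c][r-h:r+h,q-h:q+h,::-1];return cv2.resize(x,(380,290) if 0 else (290,290),interpolation=cv2.INTER_CUBIC)
m=np.vstack([np.hstack([crop("top",268,357,26),crop("scene",318,317,42)]),np.hstack([crop("top",258,265,18),crop("scene",262,261,22)])])
cv2.imwrite("pics/c0.png",m)
for n,h in(("support_mid",.014),("spacer_mid",.018),("clamp_mid",.012),("stand",.008)):
  for c in("top","scene"):
    for r in spotter.silhouettes(n,c)[:2]:
        p=r["pixels"].astype(np.uint8);ys,xs=np.nonzero(p)
        cnt=max(cv2.findContours(p,0,cv2.CHAIN_APPROX_NONE)[0],key=len)
        rect=cv2.minAreaRect(cnt)
        print(n,c,round(r["confidence"],2),len(ys),"cent",np.round([ys.mean(),xs.mean()],1),np.round(at_z(c,[ys.mean(),xs.mean()],h*.5),4),"hullrect",np.round(rect[0],1),np.round(rect[1],1),round(rect[2],1))
```

```text
support_mid top 0.7 414 cent [219.4 195.1] [0.5836 0.3408 0.007 ] hullrect [195.1 219.8] [25.2 24.8] 7.1
support_mid top 0.35 61 cent [252.8 443. ] [ 0.5169 -0.2254  0.007 ] hullrect [446.5 252.6] [12.3  5.2] 79.7
support_mid scene 0.85 272 cent [224.2 253.6] [0.5767 0.333  0.007 ] hullrect [253.5 224. ] [14. 23.] 90.0
support_mid scene 0.55 352 cent [263.  261.1] [0.4978 0.1794 0.007 ] hullrect [262.  261.5] [19. 24.] 90.0
spacer_mid top 0.45 128 cent [254.1 440.8] [ 0.5138 -0.2197  0.009 ] hullrect [441.  253.5] [15. 16.] 90.0
spacer_mid scene 0.74 498 cent [371.4 415.1] [ 0.5113 -0.2209  0.009 ] hullrect [415.  371.5] [25. 24.] 90.0
clamp_mid top 0.93 377 cent [217.9 245.9] [0.5894 0.2257 0.006 ] hullrect [246.  217.5] [23. 22.] 90.0
clamp_mid top 0.66 379 cent [256.9 265.3] [0.501  0.1796 0.006 ] hullrect [265.5 257. ] [22. 23.] 90.0
clamp_mid scene 0.82 420 cent [262.7 260.5] [0.4982 0.1824 0.006 ] hullrect [261.5 261.5] [21. 25.] 90.0
clamp_mid scene 0.81 332 cent [240.8 283.8] [0.5875 0.2238 0.006 ] hullrect [284. 240.] [16. 24.] 90.0
stand top 0.67 1924 cent [170.  410.8] [ 0.7073 -0.1513  0.004 ] hullrect [405.7 165.1] [70.2 47.8] 56.9
stand scene 0.88 2371 cent [319.2 317. ] [ 0.477  -0.0298  0.004 ] hullrect [317.1 318.2] [45.4 67.4] 50.0
```

View pics/c0.png

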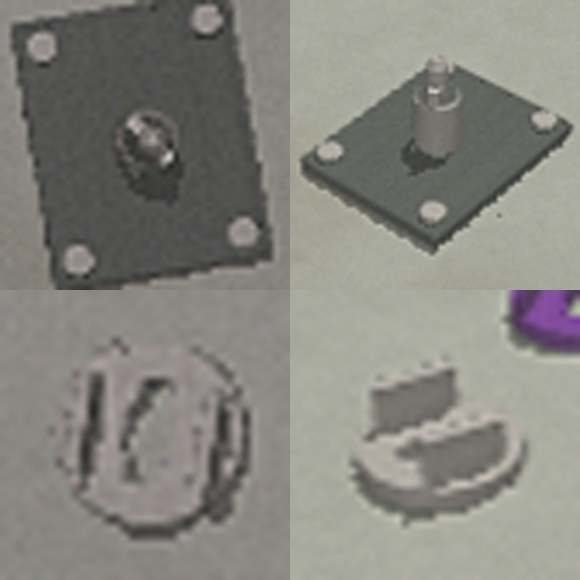

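The silver ring is the real clamp: its ears are up and its x axis is near world yaw −0.1. The stand yaw is about +0.15. The lug line runs upper-left to lower-right in the top crop, near world yaw +0.7. Now I need exact centres for the stand and the parts.

```bash
cat >> h.py <<'E'
from scipy.spatial.transform import Rotation as Ro
def tool():
    s=manip.observe();R=Ro.from_euler("xyz",s["eef_rot"]).as_matrix();return np.array(s["ee_pos"]),R
def plan(target,yaw=None):
    """travel in tool axes to target TCP; yaw = desired jaw direction (mod pi); turn about tool x"""
    p,R=tool();cur=np.arctan2(R[1,2],R[0,2])
    print("tcp",p.round(4),"jaw yaw",round(cur,3),"travel",(R.T@(np.array(target)-p)).round(4))
    if yaw is not None:
        d=(yaw-cur+np.pi/2)%np.pi-np.pi/2;print("turn about x",round(-d if R[2,0]<0 else d,3),"q6",round(manip.observe()["qpos"][5],3))
E
python3 - <<'E'
from h import *
b=cv2.imread("pics/t0.png");a=cv2.imread("pics/s0.png")
g=cv2.GaussianBlur(cv2.cvtColor(b,6),(3,3),0)[235:300,325:390]
m=(g<115).astype(np.uint8);m=cv2.morphologyEx(m,cv2.MORPH_CLOSE,np.ones((9,9)))
c=max(cv2.findContours(m,0,1)[0],key=cv2.contourArea);r=cv2.minAreaRect(c);print("top",np.array(r[0])+[325,235],r[1],r[2])
bp=cv2.boxPoints(r)+[325,235];W=[at_z("top",(y,x),.008)[:2] for x,y in bp];print(np.round(W,4).tolist(),"centre",np.mean(W,0).round(4))
g=cv2.GaussianBlur(cv2.cvtColor(a,6),(3,3),0)
# scene: top-face corners via stand silhouette hull
s=max(spotter.silhouettes("stand","scene"),key=lambda r:r["confidence"])["pixels"].astype(np.uint8)
h=cv2.convexHull(np.argwhere(s)[:,::-1].astype(np.int32));print(cv2.approxPolyDP(h,3,True)[:,0].tolist())
# bolt centres in the scene picture from crop
for u,v in((330,150),(432,212),(544,121)):
    x=275+((u-290)+.5)*84/290-.5;y=276+(v+.5)*84/290-.5;print("bolt",x,y,at_z("scene",(y,x),.012).round(4))
for u,v in((42,46),(207,18),(243,231),(78,260)):
    x=331+(u+.5)*52/290-.5;y=242+(v+.5)*52/290-.5;print("boltT",x,y,at_z("top",(y,x),.012).round(4))
for c in("scene","top"):print(c,"pilot top candidates",{z:np.round(proj(c,[.478,-.029,z]),1).tolist() for z in(.008,.06)})
plan([.514,-.22,.15],0)
E
```

```text
top [355.78378677 267.20269775] (49.97728729248047, 40.935340881347656) 80.53767395019531
[[0.5284, 0.0297], [0.5453, -0.0621], [0.4337, -0.0819], [0.4172, 0.0095]] centre [ 0.4812 -0.0262]
[[355, 311], [355, 316], [317, 347], [278, 324], [316, 292]]
bolt 286.2310344827586 319.0931034482759 [ 0.4308 -0.0029  0.012 ]
bolt 315.7758620689655 337.05172413793105 [ 0.4417 -0.0701  0.012 ]
bolt 348.21724137931034 310.69310344827585 [ 0.5279 -0.0548  0.012 ]
boltT 338.12068965517244 249.83793103448275 [0.5196 0.0147 0.012 ]
boltT 367.7068965517241 244.81724137931033 [ 0.5321 -0.0524  0.012 ]
boltT 374.1620689655172 283.0103448275862 [ 0.446  -0.0678  0.012 ]
boltT 344.57586206896553 288.2103448275862 [ 0.4333 -0.0011  0.012 ]
scene pilot top candidates {0.008: [317.0, 317.1], 0.06: [293.2, 316.8]}
top pilot top candidates {0.008: [268.5, 357.0], 0.06: [268.6, 359.0]}
tcp [ 0.1955 -0.5673  0.2186] jaw yaw -1.239 travel [ 0.0686  0.4143 -0.2246]
turn about x -1.239 q6 -0.085
```

```bash
python3 -c "
from h import *
plan([.580,.337,.11],-1.571)
p,R=tool();print(R.round(3))"
```

```text
tcp [ 0.1955 -0.5673  0.2186] jaw yaw -1.239 travel [ 0.1087  0.6581 -0.7297]
turn about x 0.332 q6 -0.085
[[-0.     0.945  0.326]
 [ 0.     0.326 -0.945]
 [-1.     0.    -0.   ]]
```

```bash
python3 -m jog '[{"jaw":-1,"travel":[0,0.0329,-0.0365],"delta_rot":[0,0,0]},{"jaw":-1,"travel":[0,0.0329,-0.0365],"delta_rot":[0,0,0]},{"jaw":-1,"travel":[0,0.0329,-0.0365],"delta_rot":[0,0,0]},{"jaw":-1,"travel":[0,0.0329,-0.0365],"delta_rot":[0,0,0]},{"jaw":-1,"travel":[0,0.0329,-0.0365],"delta_rot":[0,0,0]},{"jaw":-1,"travel":[0,0.0329,-0.0365],"delta_rot":[0,0,0]},{"jaw":-1,"travel":[0,0.0329,-0.0365],"delta_rot":[0,0,0]},{"jaw":-1,"travel":[0,0.0329,-0.0365],"delta_rot":[0,0,0]}]' 10
python3 -m jog '[{"jaw":-1,"travel":[0,0.0329,-0.0365],"delta_rot":[0,0,0]},{"jaw":-1,"travel":[0,0.0329,-0.0365],"delta_rot":[0,0,0]},{"jaw":-1,"travel":[0,0.0329,-0.0365],"delta_rot":[0,0,0]},{"jaw":-1,"travel":[0,0.0329,-0.0365],"delta_rot":[0,0,0]},{"jaw":-1,"travel":[0,0.0329,-0.0365],"delta_rot":[0,0,0]},{"jaw":-1,"travel":[0,0.0329,-0.0365],"delta_rot":[0,0,0]},{"jaw":-1,"travel":[0,0.0329,-0.0365],"delta_rot":[0,0,0]},{"jaw":-1,"travel":[0,0.0329,-0.0365],"delta_rot":[0,0,0]}]' 10
python3 -m jog '[{"jaw":-1,"travel":[0,0.0329,-0.0365],"delta_rot":[0,0,0]},{"jaw":-1,"travel":[0,0.0329,-0.0365],"delta_rot":[0,0,0]},{"jaw":-1,"travel":[0,0.0329,-0.0365],"delta_rot":[0,0,0]},{"jaw":-1,"travel":[0,0.0329,-0.0365],"delta_rot":[0,0,0]},{"jaw":-1,"travel":[0.035,0,0],"delta_rot":[0.11,0,0]},{"jaw":-1,"travel":[0.035,0,0],"delta_rot":[0.11,0,0]},{"jaw":-1,"travel":[0.035,0,0],"delta_rot":[0.11,0,0]},{"jaw":-1,"travel":[0,0,0],"delta_rot":[0,0,0]}]' 10
python3 -c "
from h import *
plan([.580,.337,.006],-1.571)"
```

```text
time: 2.15
ee_pos: [0.3496, -0.2037, 0.2189]
eef_rot: [0.695, 1.57, -0.544]
force: [1.3, -0.4, -0.3]
grip_width: 0.0925
time: 2.95
ee_pos: [0.5034, 0.1586, 0.2189]
eef_rot: [1.264, 1.57, 0.025]
force: [0.2, -0.6, -0.1]
grip_width: 0.0929
time: 3.75
ee_pos: [0.5758, 0.3355, 0.1065]
eef_rot: [-1.123, 1.56, -2.693]
force: [-0.1, -1.0, -1.6]
grip_width: 0.093
tcp [0.5758 0.3355 0.1065] jaw yaw -1.57 travel [ 0.1005  0.0053 -0.002 ]
turn about x 0.001 q6 2.021
```

```bash
python3 -m jog '[{"jaw":-1,"travel":[0.04,0.0053,-0.002],"delta_rot":[0,0,0]},{"jaw":-1,"travel":[0.03,0,0],"delta_rot":[0,0,0]},{"jaw":-1,"travel":[0.029,0,0],"delta_rot":[0,0,0]},{"jaw":1,"travel":[0,0,0],"delta_rot":[0,0,0]},{"jaw":1,"travel":[0,0,0],"delta_rot":[0,0,0]},{"jaw":1,"travel":[0,0,0],"delta_rot":[0,0,0]},{"jaw":1,"travel":[0,0,0],"delta_rot":[0,0,0]},{"jaw":1,"travel":[0,0,0],"delta_rot":[0,0,0]}]' 10
python3 -c "
from h import *
plan([.580,.337,.007],0)
s=manip.observe();print(s['force'],s['grip_width'])"
```

```text
time: 4.55
ee_pos: [0.5862, 0.3398, 0.0167]
eef_rot: [2.024, 1.568, 0.455]
force: [0.0, 0.6, 0.1]
grip_width: 0.0575
tcp [0.5862 0.3398 0.0167] jaw yaw -1.569 travel [ 0.0097 -0.0063  0.0028]
turn about x -1.569 q6 2.018
[0.03297673 0.60409995 0.05293649] 0.05745449028091273
```

```bash
python3 -m jog '[{"jaw":-0.3,"travel":[0,-0.005,0.002],"delta_rot":[0,0,0]},{"jaw":-0.3,"travel":[0.0095,0,0],"delta_rot":[0,0,0]},{"jaw":1,"travel":[0,0,0],"delta_rot":[0,0,0]},{"jaw":1,"travel":[0,0,0],"delta_rot":[0,0,0]},{"jaw":1,"travel":[0,0,0],"delta_rot":[0,0,0]},{"jaw":1,"travel":[0,0,0],"delta_rot":[0,0,0]},{"jaw":1,"travel":[0,0,0],"delta_rot":[0,0,0]},{"jaw":1,"travel":[0,0,0],"delta_rot":[0,0,0]}]' 10
python3 -c "
from h import *
plan([.580,.337,.007],0)
s=manip.observe();print(s['force'],s['grip_width'])
save('scene','s1.png')
r=spotter.silhouettes('support_mid','scene')
for q in r[:2]:
  a=np.argwhere(q['pixels']);print(q['confidence'],len(a),a.mean(0))
"
```

```text
time: 5.35
ee_pos: [0.5802, 0.3376, 0.0054]
eef_rot: [2.426, 1.57, 0.857]
force: [-0.1, 2.5, 4.0]
grip_width: 0.0387
tcp [0.5802 0.3376 0.0054] jaw yaw -1.569 travel [-0.0016 -0.0002  0.0006]
turn about x -1.569 q6 2.019
[-0.13450693  2.45966059  3.98445596] 0.038721178616994645
0.68 154 [225.88961039 251.96753247]
```

```bash
python3 -m jog '[{"jaw":-0.3,"travel":[-0.0015,0,0],"delta_rot":[0,0,0]},{"jaw":-0.3,"travel":[0,0,0],"delta_rot":[0,0,0]},{"jaw":-0.3,"travel":[0,0,0],"delta_rot":[0,0,0]},{"jaw":-0.3,"travel":[0,0,0],"delta_rot":[-0.145,0,0]},{"jaw":-0.3,"travel":[0,0,0],"delta_rot":[-0.145,0,0]},{"jaw":-0.3,"travel":[0,0,0],"delta_rot":[-0.145,0,0]},{"jaw":-0.3,"travel":[0,0,0],"delta_rot":[-0.145,0,0]},{"jaw":-0.3,"travel":[0,0,0],"delta_rot":[-0.145,0,0]}]' 15
python3 -m jog '[{"jaw":-0.3,"travel":[0,0,0],"delta_rot":[-0.145,0,0]},{"jaw":-0.3,"travel":[0,0,0],"delta_rot":[-0.145,0,0]},{"jaw":-0.3,"travel":[0,0,0],"delta_rot":[-0.145,0,0]},{"jaw":1,"travel":[0,0,0],"delta_rot":[-0.145,0,0]},{"jaw":1,"travel":[0,0,0],"delta_rot":[-0.145,0,0]},{"jaw":1,"travel":[0,0,0],"delta_rot":[-0.115,0,0]},{"jaw":1,"travel":[0,0,0],"delta_rot":[0,0,0]},{"jaw":1,"travel":[0,0,0],"delta_rot":[0,0,0]}]' 15
python3 -c "
from h import *
plan([.480,-.0275,.10],0)
s=manip.observe();print(s['force'],s['grip_width'])"
```

```text
time: 6.25
ee_pos: [0.5796, 0.3367, 0.006]
eef_rot: [-1.653, 1.569, -2.491]
force: [0.0, 0.5, -0.0]
grip_width: 0.0603
time: 7.05
ee_pos: [0.5797, 0.3369, 0.0061]
eef_rot: [-2.569, 1.57, -2.577]
force: [0.1, 0.2, -1.1]
grip_width: 0.0399
tcp [0.5797 0.3369 0.0061] jaw yaw -0.008 travel [-0.0936 -0.3652 -0.097 ]
turn about x -0.008 q6 0.458
[ 0.1159472   0.20458991 -1.07213544] 0.039936107542669644
```

```bash
python3 -m jog '[{"jaw":1,"travel":[-0.02,0,0],"delta_rot":[0,0,0]},{"jaw":1,"travel":[-0.04,0,0],"delta_rot":[0,0,0]},{"jaw":1,"travel":[-0.034,-0.01,-0.002],"delta_rot":[0,0,0]},{"jaw":1,"travel":[0,-0.045,-0.012],"delta_rot":[0,0,0]},{"jaw":1,"travel":[0,-0.045,-0.012],"delta_rot":[0,0,0]},{"jaw":1,"travel":[0,-0.045,-0.012],"delta_rot":[0,0,0]},{"jaw":1,"travel":[0,-0.045,-0.012],"delta_rot":[0,0,0]},{"jaw":1,"travel":[0,-0.045,-0.012],"delta_rot":[0,0,0]}]' 25
python3 -m jog '[{"jaw":1,"travel":[0,-0.045,-0.012],"delta_rot":[0,0,0]},{"jaw":1,"travel":[0,-0.045,-0.012],"delta_rot":[0,0,0]},{"jaw":1,"travel":[0,-0.03,-0.01],"delta_rot":[0,0,0]},{"jaw":1,"travel":[0,-0.0102,-0.012],"delta_rot":[0,0,0]},{"jaw":1,"travel":[0,0,0],"delta_rot":[0,0,0]},{"jaw":1,"travel":[0,0,0],"delta_rot":[0,0,0]},{"jaw":1,"travel":[0,0,0],"delta_rot":[0,0,0]},{"jaw":1,"travel":[0,0,0],"delta_rot":[0,0,0]}]' 25
python3 -c "
from h import *
plan([.481,-.0275,.10],0)
s=manip.observe();print(s['force'],s['grip_width'])
f=save('scene','s2.png');cv2.imwrite('pics/c2.png',cv2.resize(f[220:370,220:420,::-1],None,fx=3,fy=3,interpolation=2))"
```

```text
time: 7.85
ee_pos: [0.5162, 0.1008, 0.1005]
eef_rot: [-1.734, 1.571, -1.742]
force: [0.7, -0.7, -0.1]
grip_width: 0.0395
time: 8.65
ee_pos: [0.4711, -0.0267, 0.1006]
eef_rot: [1.005, 1.571, 1.001]
force: [0.1, 0.0, -1.1]
grip_width: 0.0393
tcp [ 0.4711 -0.0267  0.1006] jaw yaw -0.003 travel [ 0.0006 -0.0008  0.0099]
turn about x -0.003 q6 -0.162
[ 0.13070588  0.04989484 -1.08149938] 0.03925674337227077
```

View pics/c2.png

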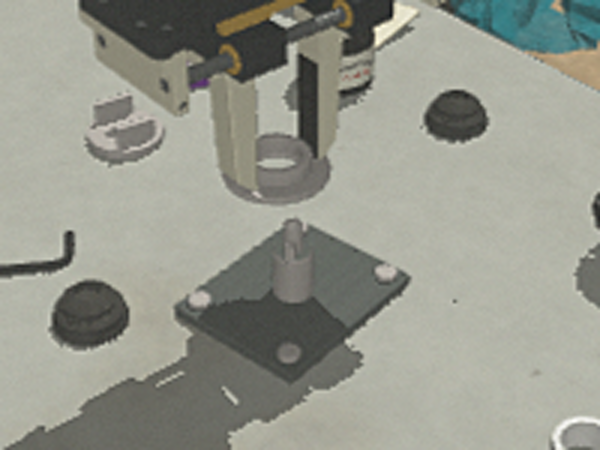

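```bash
python3 -m jog '[{"jaw":1,"travel":[0,-0.0006,0.01],"delta_rot":[0,0,0]},{"jaw":1,"travel":[0.01,0,0],"delta_rot":[0,0,0]},{"jaw":1,"travel":[0.02,0,0],"delta_rot":[0,0,0]},{"jaw":1,"travel":[0.016,0,0],"delta_rot":[0,0,0]},{"jaw":1,"travel":[0.005,0,0],"delta_rot":[0,0,0]},{"jaw":1,"travel":[0.003,0,0],"delta_rot":[0,0,0]},{"jaw":1,"travel":[0,0,0],"delta_rot":[0,0,0]},{"jaw":1,"travel":[0,0,0],"delta_rot":[0,0,0]}]' 25
python3 -c "
from h import *
plan([.481,-.0275,.044],0)
s=manip.observe();print(s['force'],s['moment'])
f=save('scene','s3.png')
o=f[260:350,270:370,::-1];cv2.imwrite('pics/c3.png',cv2.resize(o,None,fx=6,fy=6,interpolation=2))"
```

```text
time: 9.5
ee_pos: [0.4813, -0.0282, 0.0474]
eef_rot: [-0.139, 1.57, -0.143]
force: [0.3, 0.4, -1.2]
grip_width: 0.0393
tcp [ 0.4813 -0.0282  0.0474] jaw yaw -0.004 travel [ 0.0034  0.0007 -0.0003]
turn about x -0.004 q6 -0.161
[ 0.33184927  0.38574867 -1.16873364] [-0.0336619  -0.06844331  0.0460663 ]
```

View pics/c3.png

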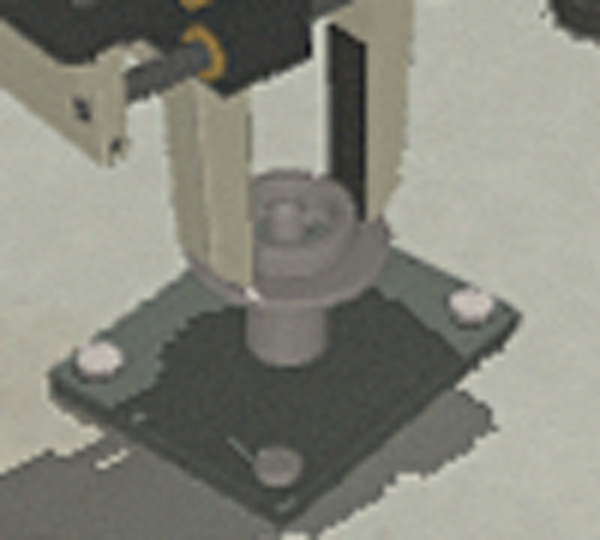

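The support is over the pilot: flange centre column 287 and post centre column 287 in the crop. I descend gently onto the bevel.

```bash
python3 -m jog '[{"jaw":1,"travel":[0.003,0,0],"delta_rot":[0,0,0]},{"jaw":1,"travel":[0.002,0,0],"delta_rot":[0,0,0]},{"jaw":1,"travel":[0.001,0,0],"delta_rot":[0,0,0]},{"jaw":1,"travel":[0.001,0,0],"delta_rot":[0,0,0]},{"jaw":1,"travel":[0.001,0,0],"delta_rot":[0,0,0]},{"jaw":1,"travel":[0,0,0],"delta_rot":[0,0,0]},{"jaw":1,"travel":[0,0,0],"delta_rot":[0,0,0]},{"jaw":1,"travel":[0,0,0],"delta_rot":[0,0,0]}]' 25
python3 -c "
from h import *
plan([.481,-.0275,.044],0)
s=manip.observe();print(s['force'],s['moment'])"
```

```text
time: 10.35
ee_pos: [0.4807, -0.0282, 0.0387]
eef_rot: [-0.127, 1.571, -0.131]
force: [-0.2, 0.4, 0.2]
grip_width: 0.0393
tcp [ 0.4807 -0.0282  0.0387] jaw yaw -0.004 travel [-0.0053  0.0007  0.0003]
turn about x -0.004 q6 -0.161
[-0.18875621  0.36800777  0.21204954] [ 0.02037866 -0.12948254 -0.00447224]
```

```bash
python3 -m jog '[{"jaw":1,"travel":[0.003,0,0],"delta_rot":[0,0,0]},{"jaw":1,"travel":[0.003,0,0],"delta_rot":[0,0,0]},{"jaw":1,"travel":[0.003,0,0],"delta_rot":[0,0,0]},{"jaw":1,"travel":[0.003,0,0],"delta_rot":[0,0,0]},{"jaw":1,"travel":[0.003,0,0],"delta_rot":[0,0,0]},{"jaw":1,"travel":[0.003,0,0],"delta_rot":[0,0,0]},{"jaw":1,"travel":[0,0,0],"delta_rot":[0,0,0]},{"jaw":1,"travel":[0,0,0],"delta_rot":[0,0,0]}]' 25
python3 -c "
from h import *
plan([.481,-.0275,.044],0)
s=manip.observe();print(s['force'],s['moment'])"
```

```text
time: 11.15
ee_pos: [0.4806, -0.0281, 0.0206]
eef_rot: [3.042, 1.571, 3.038]
force: [0.2, -0.6, -1.0]
grip_width: 0.0394
tcp [ 0.4806 -0.0281  0.0206] jaw yaw -0.004 travel [-0.0234  0.0006  0.0004]
turn about x -0.004 q6 -0.161
[ 0.21521856 -0.56098467 -1.02093035] [-0.05766936 -0.10541182 -0.00810231]
```

```bash
python3 -m jog '[{"jaw":1,"travel":[0.003,0,0],"delta_rot":[0,0,0]},{"jaw":1,"travel":[0.002,0,0],"delta_rot":[0,0,0]},{"jaw":1,"travel":[0.0007,0,0],"delta_rot":[0,0,0]},{"jaw":1,"travel":[0,0,0],"delta_rot":[0,0,0]},{"jaw":-0.3,"travel":[0,0,0],"delta_rot":[0,0,0]},{"jaw":-0.3,"travel":[0,0,0],"delta_rot":[0,0,0]},{"jaw":-0.3,"travel":[0,0,0],"delta_rot":[0,0,0]},{"jaw":-0.3,"travel":[0,0,0],"delta_rot":[0,0,0]}]' 25
python3 -m jog '[{"jaw":-0.3,"travel":[-0.02,0,0],"delta_rot":[0,0,0]},{"jaw":-0.3,"travel":[-0.045,0,0],"delta_rot":[0,0,0]},{"jaw":-0.3,"travel":[-0.03,0,0],"delta_rot":[0,0,0]},{"jaw":-0.3,"travel":[0,-0.048,0.008],"delta_rot":[0,0,0]},{"jaw":-0.3,"travel":[0,-0.048,0.008],"delta_rot":[0,0,0]},{"jaw":-0.3,"travel":[0,-0.048,0.008],"delta_rot":[0,0,0]},{"jaw":-0.3,"travel":[0,-0.048,0.008],"delta_rot":[0,0,0]},{"jaw":-0.3,"travel":[0,0,0],"delta_rot":[0,0,0]}]' 15
python3 -c "
from h import *
plan([.5125,-.2203,.003],0)
f=save('scene','s4.png')
o=np.hstack([f[270:360,270:370,::-1],f[330:420,360:460,::-1]]);cv2.imwrite('pics/c4.png',cv2.resize(o,None,fx=4,fy=4,interpolation=2))"
```

```text
time: 11.95
ee_pos: [0.4807, -0.0281, 0.0151]
eef_rot: [-0.077, 1.571, -0.08]
force: [1.0, -0.4, 0.5]
grip_width: 0.0599
time: 12.75
ee_pos: [0.5121, -0.2258, 0.1101]
eef_rot: [-1.227, 1.568, -1.236]
force: [0.3, 0.7, -0.4]
grip_width: 0.0606
tcp [ 0.5121 -0.2258  0.1101] jaw yaw -0.009 travel [0.1071 0.0058 0.0003]
turn about x -0.009 q6 -0.497
```

View pics/c4.png

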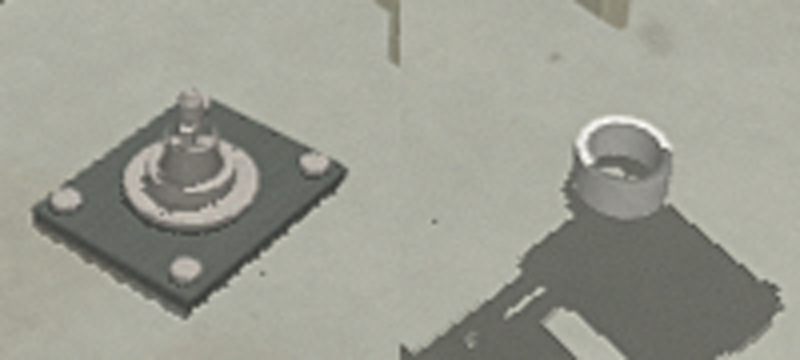

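The support is seated flat round the post at (190,180) in the left panel, and the spacer stands clear on the right. Next I grip the spacer.

```bash
python3 -m jog '[{"jaw":-0.3,"travel":[0.045,0,0],"delta_rot":[0,0,0]},{"jaw":-0.3,"travel":[0.04,0,0],"delta_rot":[0,0,0]},{"jaw":-0.3,"travel":[0.021,0,0],"delta_rot":[0,0,0]},{"jaw":1,"travel":[0,0,0],"delta_rot":[0,0,0]},{"jaw":1,"travel":[0,0,0],"delta_rot":[0,0,0]},{"jaw":1,"travel":[0,0,0],"delta_rot":[0,0,0]},{"jaw":1,"travel":[0,0,0],"delta_rot":[0,0,0]},{"jaw":1,"travel":[0,0,0],"delta_rot":[0,0,0]}]' 10
python3 -m jog '[{"jaw":-0.3,"travel":[0,0,0],"delta_rot":[0,0,0]},{"jaw":-0.3,"travel":[0,0,0],"delta_rot":[0,0,0]},{"jaw":-0.3,"travel":[0,0,0],"delta_rot":[0,0,0]},{"jaw":-0.3,"travel":[0,0,0],"delta_rot":[0.145,0,0]},{"jaw":-0.3,"travel":[0,0,0],"delta_rot":[0.145,0,0]},{"jaw":-0.3,"travel":[0,0,0],"delta_rot":[0.145,0,0]},{"jaw":-0.3,"travel":[0,0,0],"delta_rot":[0.145,0,0]},{"jaw":-0.3,"travel":[0,0,0],"delta_rot":[0.145,0,0]}]' 10
python3 -m jog '[{"jaw":-0.3,"travel":[0,0,0],"delta_rot":[0.145,0,0]},{"jaw":-0.3,"travel":[0,0,0],"delta_rot":[0.145,0,0]},{"jaw":-0.3,"travel":[0,0,0],"delta_rot":[0.145,0,0]},{"jaw":1,"travel":[0,0,0],"delta_rot":[0.145,0,0]},{"jaw":1,"travel":[0,0,0],"delta_rot":[0.145,0,0]},{"jaw":1,"travel":[0,0,0],"delta_rot":[0.115,0,0]},{"jaw":1,"travel":[0,0,0],"delta_rot":[0,0,0]},{"jaw":1,"travel":[0,0,0],"delta_rot":[0,0,0]}]' 15
python3 -c "
from h import *
plan([.4807,-.0281,.10],-1.571)
s=manip.observe();print(s['force'],s['grip_width'])"
```

```text
time: 13.6
ee_pos: [0.5121, -0.22, 0.0044]
eef_rot: [0.0, 1.57, -0.003]
force: [0.3, 0.7, 0.8]
grip_width: 0.0349
time: 14.4
ee_pos: [0.5118, -0.2204, 0.0039]
eef_rot: [-2.937, 1.571, 2.611]
force: [-0.3, -0.5, -0.3]
grip_width: 0.0606
time: 15.2
ee_pos: [0.5118, -0.2203, 0.0039]
eef_rot: [-0.98, 1.571, -2.546]
force: [0.1, -0.5, -0.4]
grip_width: 0.0342
tcp [ 0.5118 -0.2203  0.0039] jaw yaw -1.566 travel [-0.0961 -0.0301 -0.1924]
turn about x 0.005 q6 1.067
[ 0.14548172 -0.52330353 -0.36139102] 0.03415269050855377
```

```bash
python3 -m jog '[{"jaw":1,"travel":[-0.02,0,0],"delta_rot":[0,0,0]},{"jaw":1,"travel":[-0.045,0,0],"delta_rot":[0,0,0]},{"jaw":1,"travel":[-0.031,0,0],"delta_rot":[0,0,0]},{"jaw":1,"travel":[0,-0.0075,-0.048],"delta_rot":[0,0,0]},{"jaw":1,"travel":[0,-0.0075,-0.048],"delta_rot":[0,0,0]},{"jaw":1,"travel":[0,-0.0075,-0.048],"delta_rot":[0,0,0]},{"jaw":1,"travel":[0,-0.0076,-0.0484],"delta_rot":[0,0,0]},{"jaw":1,"travel":[0,0,0],"delta_rot":[0,0,0]}]' 20
python3 -m jog '[{"jaw":1,"travel":[0,0,0],"delta_rot":[0,0,0]},{"jaw":1,"travel":[0.015,0,0],"delta_rot":[0,0,0]},{"jaw":1,"travel":[0.015,0,0],"delta_rot":[0,0,0]},{"jaw":1,"travel":[0.015,0,0],"delta_rot":[0,0,0]},{"jaw":1,"travel":[0.007,0,0],"delta_rot":[0,0,0]},{"jaw":1,"travel":[0,0,0],"delta_rot":[0,0,0]},{"jaw":1,"travel":[0,0,0],"delta_rot":[0,0,0]},{"jaw":1,"travel":[0,0,0],"delta_rot":[0,0,0]}]' 20
python3 -c "
from h import *
plan([.4807,-.0281,.026],-1.571)
s=manip.observe();print(s['force'],s['moment'])
f=save('scene','s5.png')
o=f[260:350,270:370,::-1];cv2.imwrite('pics/c5.png',cv2.resize(o,None,fx=6,fy=6,interpolation=2))"
```

```text
time: 16.0
ee_pos: [0.4801, -0.0229, 0.0996]
eef_rot: [-2.701, 1.569, 2.021]
force: [0.5, -1.0, -1.5]
grip_width: 0.0345
time: 16.8
ee_pos: [0.4822, -0.0284, 0.0488]
eef_rot: [1.371, 1.569, -0.198]
force: [-0.9, -0.5, -1.3]
grip_width: 0.0344
tcp [ 0.4822 -0.0284  0.0488] jaw yaw -1.569 travel [ 0.0228 -0.0015 -0.0003]
turn about x 0.002 q6 1.404
[-0.9099469  -0.54715476 -1.26445523] [ 0.02044065 -0.0198927  -0.00215643]
```

View pics/c5.png

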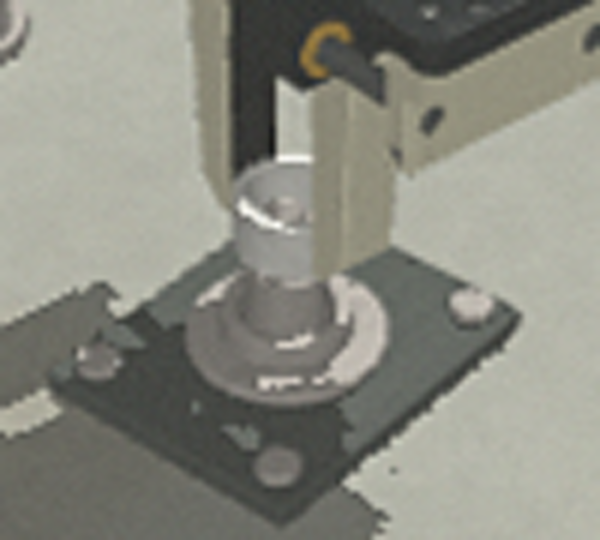

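The pilot is inside the spacer bore, at (288,208) in the crop. I correct x by 1 mm and descend gently.

```bash
python3 -m jog '[{"jaw":1,"travel":[0.002,-0.001,0],"delta_rot":[0,0,0]},{"jaw":1,"travel":[0.002,0,0],"delta_rot":[0,0,0]},{"jaw":1,"travel":[0.002,0,0],"delta_rot":[0,0,0]},{"jaw":1,"travel":[0.002,0,0],"delta_rot":[0,0,0]},{"jaw":1,"travel":[0.002,0,0],"delta_rot":[0,0,0]},{"jaw":1,"travel":[0,0,0],"delta_rot":[0,0,0]},{"jaw":1,"travel":[0,0,0],"delta_rot":[0,0,0]},{"jaw":1,"travel":[0,0,0],"delta_rot":[0,0,0]}]' 20
python3 -c "
from h import *
plan([.4807,-.0281,.026],-1.571)
s=manip.observe();print(s['force'],s['moment'])"
```

```text
time: 17.65
ee_pos: [0.4805, -0.0279, 0.038]
eef_rot: [1.521, 1.571, -0.048]
force: [0.6, 1.0, -0.7]
grip_width: 0.0345
tcp [ 0.4805 -0.0279  0.038 ] jaw yaw -1.569 travel [0.012  0.0002 0.0002]
turn about x 0.002 q6 1.404
[ 0.62336848  0.98777866 -0.68791882] [ 0.07687984 -0.03900687 -0.01298619]
```

```bash
python3 -m jog '[{"jaw":1,"travel":[0.004,0,0],"delta_rot":[0,0,0]},{"jaw":1,"travel":[0.004,0,0],"delta_rot":[0,0,0]},{"jaw":1,"travel":[0.003,0,0],"delta_rot":[0,0,0]},{"jaw":1,"travel":[0.0005,0,0],"delta_rot":[0,0,0]},{"jaw":-0.3,"travel":[0,0,0],"delta_rot":[0,0,0]},{"jaw":-0.3,"travel":[0,0,0],"delta_rot":[0,0,0]},{"jaw":-0.3,"travel":[0,0,0],"delta_rot":[0,0,0]},{"jaw":-0.3,"travel":[0,0,0],"delta_rot":[0,0,0]}]' 20
python3 -m jog '[{"jaw":-0.3,"travel":[-0.02,0,0],"delta_rot":[0,0,0]},{"jaw":-0.3,"travel":[-0.04,0,0],"delta_rot":[0,0,0]},{"jaw":-0.3,"travel":[-0.024,0,0],"delta_rot":[0,0,0]},{"jaw":-0.3,"travel":[0,0.0038,-0.049],"delta_rot":[0,0,0]},{"jaw":-0.3,"travel":[0,0.0038,-0.049],"delta_rot":[0,0,0]},{"jaw":-0.3,"travel":[0,0.0038,-0.049],"delta_rot":[0,0,0]},{"jaw":-0.3,"travel":[0,0.0038,-0.049],"delta_rot":[0,0,0]},{"jaw":-0.3,"travel":[0,0.0038,-0.013],"delta_rot":[0.06,0,0]}]' 15
python3 -c "
from h import *
plan([.4996,.181,.011],-1.69)
f=save('scene','s6.png');t=save('top','t6.png')
o=np.hstack([cv2.resize(f[270:360,270:370,::-1],(400,360),interpolation=2),cv2.resize(f[240:285,236:286,::-1],(400,360),interpolation=2)]);cv2.imwrite('pics/c6.png',o)
for c in ('scene','top'):
  for q in spotter.silhouettes('clamp_mid',c)[:3]:
    a=np.argwhere(q['pixels']);print(c,q['confidence'],len(a),a.mean(0))"
```

```text
time: 18.45
ee_pos: [0.4805, -0.0279, 0.0266]
eef_rot: [1.472, 1.571, -0.097]
force: [0.1, -0.4, -0.1]
grip_width: 0.0593
time: 19.25
ee_pos: [0.4987, 0.1855, 0.1107]
eef_rot: [2.876, 1.569, 1.25]
force: [-0.0, 0.1, 0.1]
grip_width: 0.0605
tcp [0.4987 0.1855 0.1107] jaw yaw -1.626 travel [0.0997 0.0011 0.0046]
turn about x 0.064 q6 1.884
scene 0.78 339 [240.15044248 283.25958702]
scene 0.76 354 [262.57909605 260.17514124]
```

View pics/c6.png

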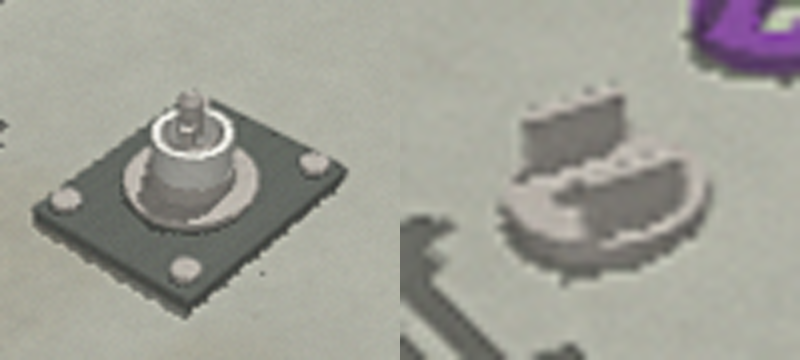

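```bash
python3 -c "
from h import *
E=[]
for a,b in (((528,118),(622,92)),((575,192),(683,160))):
  P=[at_z('scene',(240+(v+.5)/8-.5,236+(u-400+.5)/8-.5),.024) for u,v in (a,b)];d=P[1]-P[0];E.append(np.mean(P,0));print(np.round(P,4).tolist(),np.hypot(*d[:2]),np.arctan2(d[1],d[0]))
print(np.mean(E,0))
# lug pixels top in full picture before: s0 model
plan([.4996,.181,.011],-1.69)
"
```

```text
[[0.4874, 0.197, 0.024], [0.5131, 0.192, 0.024]] 0.0261857619704643 -0.19370246202833838
[[0.4778, 0.1598, 0.024], [0.5069, 0.1545, 0.024]] 0.029522625297775093 -0.17907955207158963
[0.49627542 0.17583806 0.024     ]
tcp [0.4988 0.1808 0.1103] jaw yaw -1.627 travel [ 0.0993  0.0008 -0.0003]
turn about x 0.063 q6 1.878
```

```bash
python3 -m jog '[{"jaw":-0.6,"travel":[0,0.0005,0.001],"delta_rot":[-0.145,0,0]},{"jaw":-0.6,"travel":[0.01,0,0],"delta_rot":[-0.145,0,0]},{"jaw":-0.6,"travel":[0.01,0,0],"delta_rot":[-0.145,0,0]},{"jaw":-0.6,"travel":[0.01,0,0],"delta_rot":[-0.145,0,0]},{"jaw":-0.6,"travel":[0.01,0,0],"delta_rot":[-0.145,0,0]},{"jaw":-0.6,"travel":[0.01,0,0],"delta_rot":[-0.145,0,0]},{"jaw":-0.6,"travel":[0.01,0,0],"delta_rot":[-0.145,0,0]},{"jaw":-0.6,"travel":[0,0,0],"delta_rot":[-0.145,0,0]}]' 10
python3 -m jog '[{"jaw":-0.6,"travel":[0.02,0,0],"delta_rot":[-0.145,0,0]},{"jaw":-0.6,"travel":[0.02,0,0],"delta_rot":[-0.145,0,0]},{"jaw":-0.6,"travel":[0.0065,0,0],"delta_rot":[0,0,0]},{"jaw":1,"travel":[0,0,0],"delta_rot":[0,0,0]},{"jaw":1,"travel":[0,0,0],"delta_rot":[0,0,0]},{"jaw":1,"travel":[0,0,0],"delta_rot":[0,0,0]},{"jaw":1,"travel":[0,0,0],"delta_rot":[0,0,0]},{"jaw":1,"travel":[0,0,0],"delta_rot":[0,0,0]}]' 10
python3 -c "
from h import *
plan([.4996,.180,.0105],-1.73)
s=manip.observe();print(s['force'],s['grip_width'])"
```

```text
time: 20.25
ee_pos: [0.4983, 0.1779, 0.0488]
eef_rot: [-2.325, 1.568, -2.788]
force: [-0.6, 0.1, 0.3]
grip_width: 0.0744
time: 21.05
ee_pos: [0.5004, 0.1801, 0.0051]
eef_rot: [0.244, 1.569, 0.065]
force: [-0.5, -2.2, 5.5]
grip_width: 0.0521
tcp [0.5004 0.1801 0.0051] jaw yaw -0.18 travel [-0.0054 -0.0003 -0.0008]
turn about x 1.55 q6 0.429
[-0.45949192 -2.2128548   5.53139952] 0.052077540432092714
```

```bash
python3 -m jog '[{"jaw":-0.6,"travel":[0,0,0],"delta_rot":[0,0,0]},{"jaw":-0.6,"travel":[0,0,0],"delta_rot":[0,0,0]},{"jaw":-0.6,"travel":[0,0,0],"delta_rot":[0,0,0]},{"jaw":-0.6,"travel":[-0.007,0,0],"delta_rot":[0.145,0,0]},{"jaw":-0.6,"travel":[0,0,0],"delta_rot":[0.145,0,0]},{"jaw":-0.6,"travel":[0,0,0],"delta_rot":[0.145,0,0]},{"jaw":-0.6,"travel":[0,0,0],"delta_rot":[0.145,0,0]},{"jaw":-0.6,"travel":[0,0,0],"delta_rot":[0.145,0,0]}]' 10
python3 -m jog '[{"jaw":-0.6,"travel":[0,0,0],"delta_rot":[0.145,0,0]},{"jaw":-0.6,"travel":[0,0,0],"delta_rot":[0.145,0,0]},{"jaw":-0.6,"travel":[0,0,0],"delta_rot":[0.145,0,0]},{"jaw":-0.6,"travel":[0,0,0],"delta_rot":[0.145,0,0]},{"jaw":-0.6,"travel":[0,0,0],"delta_rot":[0.145,0,0]},{"jaw":-0.6,"travel":[0,0,0],"delta_rot":[0.1,0,0]},{"jaw":-0.2,"travel":[0,0,0],"delta_rot":[0,0,0]},{"jaw":-0.2,"travel":[0,0,0],"delta_rot":[0,0,0]}]' 10
python3 -c "
from h import *
plan([.5,.180,.0105],-1.73)
s=manip.observe();print(s['force'],s['grip_width'])"
```

```text
time: 21.85
ee_pos: [0.4992, 0.1801, 0.0107]
eef_rot: [-2.182, 1.57, -3.092]
force: [-0.0, 0.6, -0.5]
grip_width: 0.0743
time: 22.65
ee_pos: [0.4993, 0.1801, 0.0108]
eef_rot: [-1.376, 1.57, -3.102]
force: [0.0, -1.2, -0.3]
grip_width: 0.0628
tcp [0.4993 0.1801 0.0108] jaw yaw -1.726 travel [ 0.0003  0.0007 -0.    ]
turn about x 0.004 q6 1.975
[ 0.01213732 -1.190149   -0.33546248] 0.0628376662158086
```

```bash
python3 -m jog '[{"jaw":1,"travel":[0,0.0005,0],"delta_rot":[0,0,0]},{"jaw":1,"travel":[0,0,0],"delta_rot":[0,0,0]},{"jaw":1,"travel":[0,0,0],"delta_rot":[0,0,0]},{"jaw":1,"travel":[0,0,0],"delta_rot":[0,0,0]},{"jaw":1,"travel":[0,0,0],"delta_rot":[0,0,0]},{"jaw":1,"travel":[-0.02,0,0],"delta_rot":[0,0,0]},{"jaw":1,"travel":[-0.04,0,0],"delta_rot":[0,0,0]},{"jaw":1,"travel":[-0.04,0,0],"delta_rot":[0,0,0]}]' 25
python3 -c "
from h import *
plan([.4806,-.028,.11],-.85)
s=manip.observe();print(s['force'],s['grip_width'])"
```

```text
time: 23.45
ee_pos: [0.4987, 0.1797, 0.1109]
eef_rot: [-1.172, 1.568, -2.901]
force: [0.9, -0.5, -0.8]
grip_width: 0.0407
tcp [0.4987 0.1797 0.1109] jaw yaw -1.729 travel [0.0011 0.0148 0.2079]
turn about x -0.879 q6 1.978
[ 0.87855551 -0.5193583  -0.77135876] 0.040678191340904876
```

```bash
python3 -m jog '[{"jaw":1,"travel":[0,0.003,0.0416],"delta_rot":[0,0,0]},{"jaw":1,"travel":[0,0.003,0.0416],"delta_rot":[0,0,0]},{"jaw":1,"travel":[0,0.003,0.0416],"delta_rot":[0,0,0]},{"jaw":1,"travel":[0,0.003,0.0416],"delta_rot":[0,0,0]},{"jaw":1,"travel":[0,0.0028,0.0415],"delta_rot":[0,0,0]},{"jaw":1,"travel":[0,0,0],"delta_rot":[-0.145,0,0]},{"jaw":1,"travel":[0,0,0],"delta_rot":[-0.145,0,0]},{"jaw":1,"travel":[0,0,0],"delta_rot":[-0.145,0,0]}]' 25
python3 -c "
from h import *
plan([.4806,-.028,.11],-.85)
o=[]
for c,n in (('top','t0'),('top','t6'),('scene','s0'),('scene','s6')):
  f=cv2.imread(f'pics/{n}.png');r,q=np.round(proj(c,[.4808,-.0275,.045])).astype(int);h=14 if c=='top' else 20
  print(n,r,q);x=f[r-h:r+h,q-h:q+h];x=cv2.convertScaleAbs(x,alpha=1.3);o.append(cv2.resize(x,(300,300),interpolation=cv2.INTER_CUBIC))
cv2.imwrite('pics/c7.png',np.vstack([np.hstack(o[:2]),np.hstack(o[2:])]))
for th in (.5,.6,.7,.8):
  for s in(1,-1):
    d=s*np.array([np.cos(th),np.sin(th),0])*.0085;print(th,s,[np.round(np.array(proj(c,np.array([.4808,-.0275,.048])+d))-proj(c,[.4808,-.0275,.048]),2).tolist() for c in('top','scene')])
"
```

```text
time: 24.25
ee_pos: [0.4816, -0.0283, 0.1108]
eef_rot: [-2.066, 1.57, 2.927]
force: [0.6, -0.3, -1.0]
grip_width: 0.0406
tcp [ 0.4816 -0.0283  0.1108] jaw yaw -1.289 travel [ 0.0008 -0.0008 -0.0005]
turn about x -0.439 q6 1.124
t0 267 358
t6 267 358
s0 299 318
s6 299 318
0.5 1 [[-3.45, -1.82], [-2.85, 1.86]]
0.5 -1 [[3.45, 1.82], [2.9, -1.89]]
0.6 1 [[-3.25, -2.16], [-2.95, 1.39]]
0.6 -1 [[3.25, 2.16], [3.0, -1.42]]
0.7 1 [[-3.02, -2.47], [-3.01, 0.91]]
0.7 -1 [[3.02, 2.47], [3.07, -0.93]]
0.8 1 [[-2.76, -2.75], [-3.05, 0.42]]
0.8 -1 [[2.76, 2.76], [3.11, -0.43]]
```

View pics/c7.png

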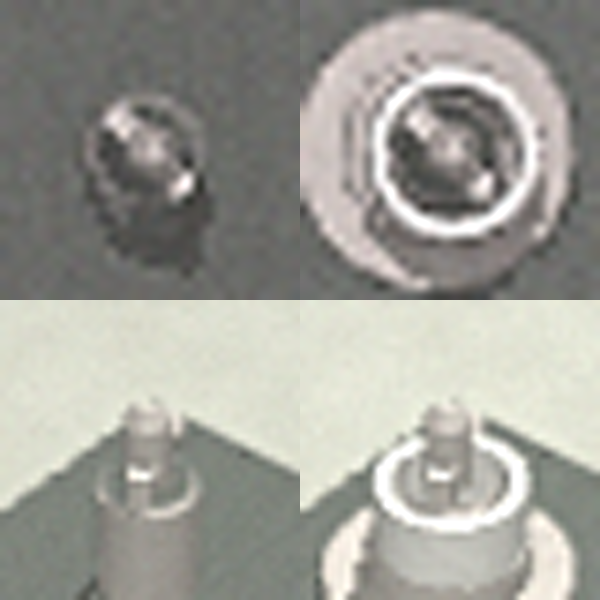

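The lug line reads about 0.77 rad in the top view and 0.70 in the scene view, so I use 0.73 and a jaw yaw of −0.84. Descend to just over the pilot cone.

```bash
python3 -m jog '[{"jaw":1,"travel":[0.01,0,0],"delta_rot":[-0.145,0,0]},{"jaw":1,"travel":[0.01,0,0],"delta_rot":[-0.145,0,0]},{"jaw":1,"travel":[0.01,0,0],"delta_rot":[-0.145,0,0]},{"jaw":1,"travel":[0.004,0,0],"delta_rot":[-0.015,0,0]},{"jaw":1,"travel":[0,0,0],"delta_rot":[0,0,0]},{"jaw":1,"travel":[0,0,0],"delta_rot":[0,0,0]},{"jaw":1,"travel":[0,0,0],"delta_rot":[0,0,0]},{"jaw":1,"travel":[0,0,0],"delta_rot":[0,0,0]}]' 25
python3 -c "
from h import *
plan([.4806,-.028,.075],-.84)
s=manip.observe();print(s['force'],s['moment'])
f=save('scene','s8.png');x=f[235:335,255:380,::-1];cv2.imwrite('pics/c8.png',cv2.resize(x,None,fx=6,fy=6,interpolation=2))"
```

```text
time: 25.05
ee_pos: [0.4823, -0.0277, 0.0775]
eef_rot: [0.758, 1.57, -0.088]
force: [0.9, 0.8, -0.5]
grip_width: 0.0408
tcp [ 0.4823 -0.0277  0.0775] jaw yaw -0.845 travel [ 0.0025 -0.0014 -0.0009]
turn about x -0.005 q6 0.682
[ 0.89986351  0.82918773 -0.4544655 ] [-0.03715247 -0.03583033  0.01821154]
```

View pics/c8.png

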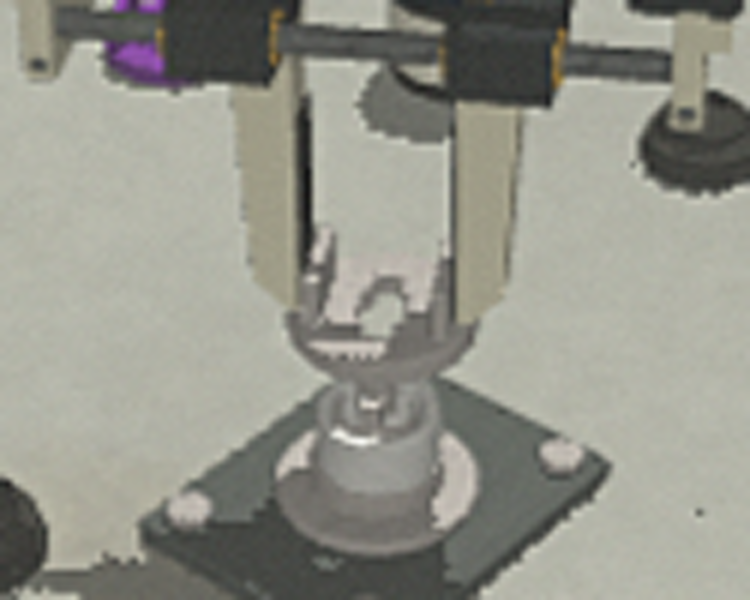

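```bash
python3 -m jog '[{"jaw":1,"travel":[0.002,-0.0007,-0.0004],"delta_rot":[0,0,0]},{"jaw":1,"travel":[0.002,0,0],"delta_rot":[0,0,0]},{"jaw":1,"travel":[0.002,0,0],"delta_rot":[0,0,0]},{"jaw":1,"travel":[0.002,0,0],"delta_rot":[0,0,0]},{"jaw":1,"travel":[0.002,0,0],"delta_rot":[0,0,0]},{"jaw":1,"travel":[0,0,0],"delta_rot":[0,0,0]},{"jaw":1,"travel":[0,0,0],"delta_rot":[0,0,0]},{"jaw":1,"travel":[0,0,0],"delta_rot":[0,0,0]}]' 25
python3 -c "
from h import *
plan([.4806,-.028,.066],-.84)
s=manip.observe();print(s['force'],s['moment'])"
```

```text
time: 25.9
ee_pos: [0.4811, -0.0278, 0.067]
eef_rot: [0.571, 1.571, -0.273]
force: [-0.4, -0.2, -1.4]
grip_width: 0.0408
tcp [ 0.4811 -0.0278  0.067 ] jaw yaw -0.844 travel [ 0.001  -0.0005 -0.0002]
turn about x -0.004 q6 0.68
[-0.37744997 -0.17240136 -1.35629552] [-0.01647232 -0.01996295 -0.0092702 ]
```

```bash
python3 -m jog '[{"jaw":1,"travel":[0.002,0,0],"delta_rot":[0,0,0]},{"jaw":1,"travel":[0.002,0,0],"delta_rot":[0,0,0]},{"jaw":1,"travel":[0.002,0,0],"delta_rot":[0,0,0]},{"jaw":1,"travel":[0.001,0,0],"delta_rot":[0,0,0]},{"jaw":1,"travel":[0.001,0,0],"delta_rot":[0,0,0]},{"jaw":1,"travel":[0.001,0,0],"delta_rot":[0,0,0]},{"jaw":1,"travel":[0,0,0],"delta_rot":[0,0,0]},{"jaw":1,"travel":[0,0,0],"delta_rot":[0,0,0]}]' 25
python3 -c "
from h import *
plan([.4806,-.028,.0508],-.84)
s=manip.observe();print(s['force'],s['moment'])"
```

```text
time: 26.7
ee_pos: [0.481, -0.0278, 0.058]
eef_rot: [-2.53, 1.571, 2.909]
force: [-0.4, 0.4, -0.9]
grip_width: 0.0408
tcp [ 0.481  -0.0278  0.058 ] jaw yaw -0.844 travel [ 0.0072 -0.0004 -0.0001]
turn about x -0.004 q6 0.68
[-0.37095283  0.41048297 -0.92644614] [-0.02439065  0.06470635 -0.01290928]
```

```bash
python3 -m jog '[{"jaw":1,"travel":[0.001,0,0],"delta_rot":[0,0,0]},{"jaw":1,"travel":[0.001,0,0],"delta_rot":[0,0,0]},{"jaw":1,"travel":[0.0005,0,0],"delta_rot":[0,0,0]},{"jaw":1,"travel":[0.0005,0,0],"delta_rot":[0,0,0]},{"jaw":1,"travel":[0,0,0],"delta_rot":[0,0,0]},{"jaw":1,"travel":[0,0,0],"delta_rot":[0,0,0]},{"jaw":1,"travel":[0,0,0],"delta_rot":[0,0,0]},{"jaw":1,"travel":[0,0,0],"delta_rot":[0,0,0]}]' 25
python3 -c "
from h import *
plan([.4806,-.028,.0508],-.84)
s=manip.observe();print(s['force'],s['moment'])"
```

```text
time: 27.5
ee_pos: [0.481, -0.0278, 0.0549]
eef_rot: [-2.222, 1.571, -3.066]
force: [-0.3, -0.3, -1.2]
grip_width: 0.0404
tcp [ 0.481  -0.0278  0.0549] jaw yaw -0.844 travel [ 0.0041 -0.0004 -0.0001]
turn about x -0.004 q6 0.68
[-0.34599591 -0.26375342 -1.15998334] [0.05666542 0.0575831  0.00139575]
```

The underside is about 4 mm below the lug tops with no force, so the slots are over the lugs. I lower it the rest of the way.

```bash
python3 -m jog '[{"jaw":1,"travel":[0.001,0,0],"delta_rot":[0,0,0]},{"jaw":1,"travel":[0.001,0,0],"delta_rot":[0,0,0]},{"jaw":1,"travel":[0.001,0,0],"delta_rot":[0,0,0]},{"jaw":1,"travel":[0.0005,0,0],"delta_rot":[0,0,0]},{"jaw":1,"travel":[0.0005,0,0],"delta_rot":[0,0,0]},{"jaw":1,"travel":[0,0,0],"delta_rot":[0,0,0]},{"jaw":1,"travel":[0,0,0],"delta_rot":[0,0,0]},{"jaw":1,"travel":[0,0,0],"delta_rot":[0,0,0]}]' 25
python3 -c "
from h import *
plan([.4806,-.028,.0508],-.84)
s=manip.observe();print(s['force'],s['moment'])"
```

```text
time: 28.3
ee_pos: [0.481, -0.0278, 0.0509]
eef_rot: [-3.115, 1.571, 2.324]
force: [-1.0, 0.1, -1.1]
grip_width: 0.0405
tcp [ 0.481  -0.0278  0.0509] jaw yaw -0.844 travel [ 0.0001 -0.0005 -0.0001]
turn about x -0.004 q6 0.68
[-1.02041809  0.11916265 -1.13971053] [0.09318305 0.13246305 0.00386248]
```

Within a millimetre of home. One more 0.5 mm, release, then rise clear.

```bash
python3 -m jog '[{"jaw":1,"travel":[0.0003,0,0],"delta_rot":[0,0,0]},{"jaw":1,"travel":[0.0002,0,0],"delta_rot":[0,0,0]},{"jaw":1,"travel":[0,0,0],"delta_rot":[0,0,0]},{"jaw":-0.3,"travel":[0,0,0],"delta_rot":[0,0,0]},{"jaw":-0.3,"travel":[0,0,0],"delta_rot":[0,0,0]},{"jaw":-0.3,"travel":[0,0,0],"delta_rot":[0,0,0]},{"jaw":-0.3,"travel":[0,0,0],"delta_rot":[0,0,0]},{"jaw":-0.3,"travel":[0,0,0],"delta_rot":[0,0,0]}]' 25
python3 -m jog '[{"jaw":-0.3,"travel":[-0.01,0,0],"delta_rot":[0,0,0]},{"jaw":-0.3,"travel":[-0.02,0,0],"delta_rot":[0,0,0]},{"jaw":-0.3,"travel":[-0.04,0,0],"delta_rot":[0,0,0]},{"jaw":-0.3,"travel":[-0.04,0,0],"delta_rot":[0,0,0]},{"jaw":-0.3,"travel":[-0.04,0,0],"delta_rot":[0,0,0]},{"jaw":-0.3,"travel":[0,0,0],"delta_rot":[0,0,0]},{"jaw":-0.3,"travel":[0,0,0],"delta_rot":[0,0,0]},{"jaw":-0.3,"travel":[0,0,0],"delta_rot":[0,0,0]}]' 25
python3 -c "
from h import *
s=manip.observe();print(s['force'],s['ee_pos'],s['time'])
f=save('scene','s9.png');x=f[240:360,240:400,::-1];cv2.imwrite('pics/c9.png',cv2.resize(x,None,fx=5,fy=5,interpolation=2))"
```

```text
time: 29.1
ee_pos: [0.4811, -0.0278, 0.0504]
eef_rot: [0.383, 1.571, -0.461]
force: [-0.8, -0.7, -0.5]
grip_width: 0.0599
time: 29.9
ee_pos: [0.4804, -0.0277, 0.1996]
eef_rot: [-2.451, 1.569, 2.988]
force: [-0.8, 0.1, -0.6]
grip_width: 0.0606
[-0.79637146  0.13126013 -0.61317731] [ 0.48038788 -0.02771804  0.19955125] 29.9
```

View pics/c9.png

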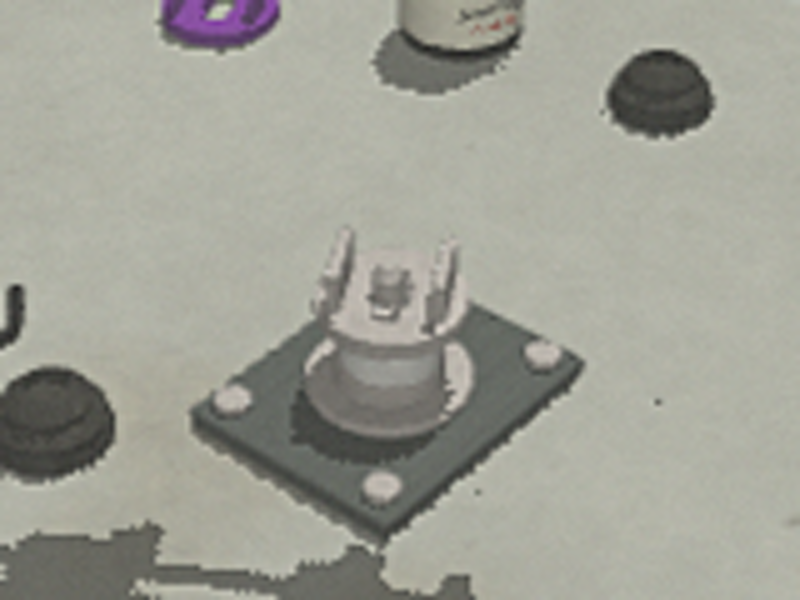

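The ring sits level on the spacer, ears up, with lug and pilot showing through the hole at (390,290). I check its height against the projected rims before handing in.

```bash
python3 -c "
from h import *
th=np.linspace(0,6.28,90)
for z0 in(.040,.042,.044,.048):
  P=np.array([proj('scene',[.4808-.0+.027*np.cos(t),-.0275+.027*np.sin(t),z0]) for t in th]);print(z0,'rim bottom row',P[:,0].max().round(2),'crop',((P[:,0].max()-240)*5).round(0),'cols',((P[:,1].min()-240)*5).round(),((P[:,1].max()-240)*5).round())
P=np.array([proj('scene',[.4808+.03*np.cos(t),-.0275+.03*np.sin(t),.008]) for t in th]);print('flange bottom crop',((P[:,0].max()-240)*5).round(0))
"
```

```text
0.04 rim bottom row 311.65 crop 358.0 cols 309.0 467.0
0.042 rim bottom row 310.72 crop 354.0 cols 309.0 467.0
0.044 rim bottom row 309.78 crop 349.0 cols 309.0 467.0
0.048 rim bottom row 307.9 crop 339.0 cols 309.0 467.0
flange bottom crop 437.0
```

```bash
python3 -c "
from h import *
f=cv2.imread('pics/s9.png');r0,c0=280,296;x=cv2.convertScaleAbs(cv2.resize(f[r0:r0+52,c0:c0+46],None,fx=11,fy=11,interpolation=cv2.INTER_CUBIC),alpha=1.4)
th=np.linspace(0,6.28,120)
for z,r,col in((.048,.027,(0,0,255)),(.040,.027,(0,255,0)),(.022,.018,(255,0,0))):
  P=np.array([proj('scene',[.4808+r*np.cos(t),-.0275+r*np.sin(t),z]) for t in th])
  for p in P:cv2.circle(x,(int((p[1]-c0+.5)*11),int((p[0]-r0+.5)*11)),1,col,-1)
cv2.imwrite('pics/c10.png',x)"
```

```text
(no output)
```

View pics/c10.png

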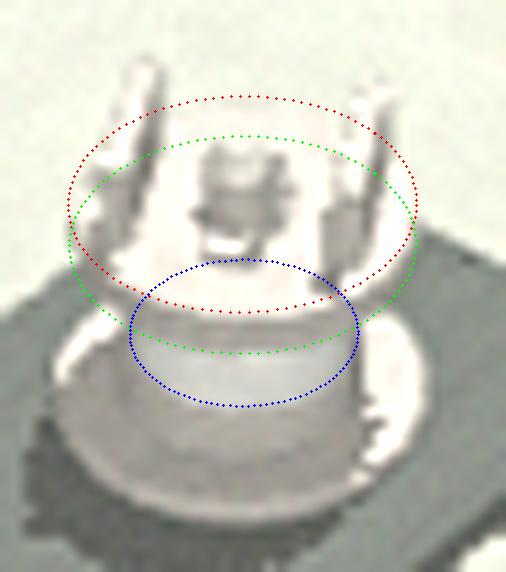

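The projected rims for "fully home" fit the picture: red, disc top at 48 mm, and green, underside at 40 mm. Handing in.

```bash
python3 -c "
from cell import manip
print(manip.close_job())"
```

```text
the job is handed in; nothing more can be done
None
```

The stack is built and handed in: the flanged support with its flange down, then the spacer, then the silver clamp ring with its ears up. It took about 30 s of the 72 s allowed.

- **Placing:** I centred the support, the spacer and the ring by gripping each in two crossed directions. I turned the ring to the lug angle I measured in the pictures, about 0.73 rad in world yaw. It went over the lugs on the first try, so the small feeling turns were not needed.
- **Forces:** the wrist force read no more than about 1.5 N at the end of each move at the stand. I did not see what happened within each 0.8 s move.
- **Last checks:** the projected outline of a fully seated ring (disc top at 48 mm, underside at 40 mm) matched the last picture. The gripper was open, about 150 mm above the stack, and touching nothing.
- **Bystanders:** in the last crop, the two boots, the jar and the purple ring looked undisturbed. I did not measure whether any bystander had shifted.
- **Disagreements:** the two cameras differed by 3 to 7 mm, so I used their average, which matched where the gripper found the parts. My first guess that the ring was still up on the lugs was wrong: I had mistaken the edge of its top face for its underside.

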